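# Release the reader tray with the two-button interlock

### The arm

A 6-joint arm with a two-finger parallel gripper is mounted at the origin on a cart in front of the work surface, level with it; the furniture and walls round the work are solid. World frame = base frame: x ahead of the robot, y to its left, z up, the work surface at z = 0. Lengths are in m, angles in rad, forces in N, time in s.
With the tool pointing down it reaches from about 0.375 to 0.975 m from the base axis. Payload 3.8 kg.
Tool frame: the origin (TCP) lies midway between the tips of the shut fingers; the grasp point (between the pads) lies tcp_to_grasp behind it (tcp_to_grasp is the distance from the TCP to the grasp point, in m); z points along the fingers, y is the line along which they close (so a half turn about z gives the same grasp; the last joint's range is limited). The gripper opens to 88 mm and grips with 3 to 60 N. Pads are 18 mm wide; open, the fingers measure 123 mm over their backs; the gripper's body (75 mm by 187 mm) begins 45 mm behind the grasp point.
Start: joints at [1.228, 0.264, 1.604, -0, 1.274, -0.037], TCP at [0.203, 0.644, 0.239] pointing down, gripper open.
Joint ranges: [-2.63, 2.63], [-0.94, 2.18], [0.31, 2.57], [-1.31, 4.45], [0, 2.66], [-2.55, 2.55]. Speed limits (rad/s): [2.57, 2.57, 3.14, 3.14, 3.14, 3.14].

### API

Orientations are given as a rotation vector (axis times angle).
In Python, from plant import * gives the robot as it stands. The module is installed in compiled form; this text tells all that it offers.
- The arm moves only by the tool step_arm, never from a script. Its arguments are lists of equal length, an entry for each row: "fingers": the closure, from 0 (fully open) to 1 (shut); "delta_pos": the shift along the tool's x, y, z in m, a list of three; "turn": the turn, a rotation vector about the tool's x, y, z in rad, a list of three. In form: {"fingers": [fingers, ...], "delta_pos": [[x, y, z], ...], "turn": [[wx, wy, wz], ...]}. A call has 1 to 20 rows; each row is the pose to reach, as a shift and turn from the pose commanded when the call began, along the tool's axes at that moment; what a row does not reach only later rows make up. A row lasts 1/12 s, in which the tool goes at most 41.7 mm and 7.16 degrees, less where a joint would pass 70% of its speed; a pose out of reach is approached as far as the arm can. A call with a gripper value outside its range is refused whole. The fingers move at their own pace and stop on an object; "squeeze" is the grip in N (left out, the last holds). Time passes only in rows, so rows that repeat a pose let the fingers close. It gives the time, the measured TCP pose, the force, the opening and the grip force at its end, in the units of the state.
- observe(): the state, without advancing time (a new reading comes with each control period).
- read_camera(name): name is "side" or "top"; returns a dict with "color" (400x640x3 uint8, red, green, blue), "mtx" (3x3 intrinsics, pixels), "extrinsics" (4x4, takes a point from camera to world coordinates). Camera axes: x right, y down, z forward; pixel columns grow to the right and rows downward; lengths in m; the calibration is good to about 2 mm. A picture is of the moment at which its call begins. There is no depth.
- job_done(): hands the job in; it is judged then, once.
The state is a dict: "t": time; "q": joint angles; "dq": joint speeds; "tau": joint torques, N m; "position": TCP position; "ee_rot": TCP orientation; "wrist_force": force on the tool from outside, world axes, zero at the start; "moment": the same for the moment, N m; "width": finger opening in m; "grip_force": force on a finger pad.
Only numpy, scipy, OpenCV 4.12 (cv2) and the standard library are available. Lean on these libraries where they do the work, as an engineer would, in place of code of your own. Each camera call takes 0.05 s, during which the arm holds its last target. There are 200 camera calls.

### The job

Open the sample tray of the white bench-top reader: with one fingertip on each, press the two round release buttons on its top down together and keep both held down while the tray glides out by itself, until it is fully out, then let both buttons come up. Do not press the bar-shaped key, do not touch the tray, and leave the jar, the bottle and the vial standing where they are.

Things in the scene. Friction and masses are not known exactly. Their poses are not given: they have to be found in the camera images.
- reader: White bench-top reader, a box 190 (x) x 170 (y) x 84 mm high, fixed. Origin: centre of its underside on the bench; z up; its front, with the tray, faces its own -x. On its flat top, 84 mm up: two black round release buttons, 24 mm across, at x = +25, y = +27 and -27 mm (54 mm between centres), and in front of them the black bar key at x = -30 mm, y = 0
- release_left_top (a point): centre of the top face of the round release button on the reader's +y side; 93 mm above the bench when up, 9 mm proud of the reader's top
- release_right_top (a point): the same for the round release button on the reader's -y side
- release_left (a joint): travel of the +y release button in m: 0 up, 0.007 fully down (then still 2 mm proud); its catch is free from 0.005. Sprung: 1.5 N to start, 5 N fully down, returns by itself
- release_right (a joint): the same for the -y release button
- bar_key_top (a point): centre of the top of the bar-shaped key, 12 (x) x 34 (y) mm, 7 mm proud of the reader's top; not to be pressed
- bar_key (a joint): travel of the bar key in m: 0 up, 0.007 down; sprung
- tray (a joint): travel of the tray in m: 0 shut, 0.080 fully out (towards the reader's -x). It moves only while both release buttons are down: its own spring and damper then bring it out in about 2.5 s; it is caught at the next tooth if either is let go. Fully out, it stays out
- tray_front (a point): centre of the tray's grey front panel (128 mm wide, 36 mm high), 41 mm above the bench
- jar: bystander: jar with yellow lid, 66 mm across, 118 mm high, loose on the bench at the +y side of the reader; origin at its foot
- small_bottle: bystander: small white bottle with a screw cap, 48 mm across, 95 mm high, loose on the bench at the -y side of the reader; origin at its foot
- vial: bystander: vial 22 mm across, 35 mm high, loose on the reader's top behind the buttons, near the rear edge; origin at its foot

How it is judged:
By the outcome, as a careful person would: the job done as asked, in the order asked, and still so for the second after the job is handed in, with the robot touching nothing.
It also fails if it takes over 35 s, if anything falls off the work surface, if the arm or the gripper's body presses on something with over 40 N, if the wrist force passes 120 N, or if a joint passes its speed limit or range.

## Working session

There is one attempt and no reset: what is moved stays moved. The work goes in short steps, Python scripts to look and compute and a tool call to move; the robot and the scene stay as the last step left them, time stands still between calls to the robot, and variables do not carry over. Pictures are saved under pics/ and viewed, at most 10 in all, crops included, and the job is handed in when it is done.

Besides the shell and the picture viewer there is one more tool, called after "Emit:" as a command line: name --argument value ..., lists and objects as JSON in quotes. step_arm: Moves the arm, as the interface text tells. Its arguments: {"type":"object","properties":{"fingers":{"type":"array"},"delta_pos":{"type":"array"},"turn":{"type":"array"},"squeeze":{"type":"number"}},"required":["fingers","delta_pos","turn"]}

```bash
mkdir -p pics; python3 - <<'E'
from plant import *
import cv2,numpy as np
s=observe();print({k:np.round(v,4) for k,v in s.items() if k in('t','position','ee_rot','width','wrist_force')})
for n in('top','side'):
    c=read_camera(n);cv2.imwrite(f'pics/{n}0.png',c['color'][:,:,::-1]);print(n,np.round(c['mtx'],1).tolist(),np.round(c['extrinsics'],3).tolist())
E
```

```text
{'t': np.float64(0.0), 'position': array([0.203 , 0.643 , 0.2374]), 'ee_rot': array([-0.4784, -3.1045,  0.0034]), 'wrist_force': array([-0.8669, -0.0316, -0.1445]), 'width': np.float64(0.0882)}
top [[437.2, 0.0, 320.1], [0.0, 437.2, 199.0], [0.0, 0.0, 1.0]] [[-0.019, -0.975, 0.222, 0.36], [-1.0, 0.02, 0.002, 0.001], [-0.006, -0.222, -0.975, 0.922], [0.0, 0.0, 0.0, 1.0]]
side [[519.7, 0.0, 319.4], [0.0, 519.7, 186.9], [0.0, 0.0, 1.0]] [[0.908, -0.16, 0.388, 0.145], [-0.419, -0.364, 0.832, -0.932], [0.008, -0.918, -0.397, 0.541], [0.0, 0.0, 0.0, 1.0]]
```

View pics/top0.png

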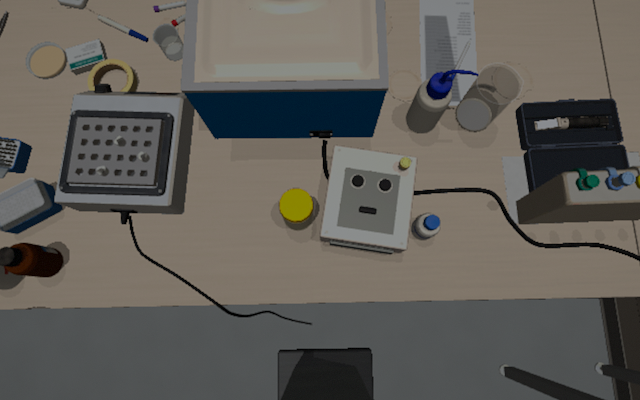

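View pics/side0.png

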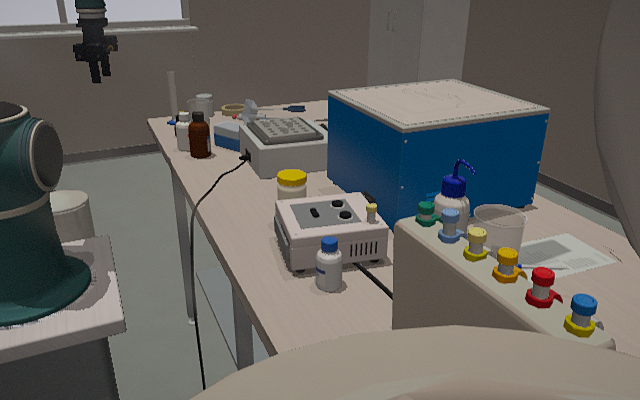

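The top view shows the reader with its front towards the robot. The buttons are at about (357,181) and (385,185), the bar key at (368,210), the vial at (405,162), the jar at (296,206) and the bottle at (427,225). The arm is clear of the reader, off to the left. In the side view, the buttons are near (337,203) and (345,216), and the bar key is near (315,212).

```bash
cat > h.py <<'E'
from plant import *
import cv2,numpy as np
from scipy.spatial.transform import Rotation as R
def ray(c,u,v):
    d=c['extrinsics'][:3,:3]@np.linalg.solve(c['mtx'],[u,v,1.]);return c['extrinsics'][:3,3],d
def onplane(c,u,v,z):
    o,d=ray(c,u,v);return o+d*(z-o[2])/d[2]
def blobs(c,box,thr):
    x0,y0,x1,y1=box;g=cv2.cvtColor(c['color'],cv2.COLOR_RGB2GRAY)[y0:y1,x0:x1]
    n,l,st,ce=cv2.connectedComponentsWithStats((g<thr).astype('uint8'))
    return [(st[i,4],st[i,2:4].tolist(),ce[i]+[x0,y0]) for i in range(1,n) if st[i,4]>15]
E
python3 - <<'E'
from h import *
for n,box in(('top',(340,165,400,222)),('side',(300,195,365,225))):
    c=read_camera(n)
    for t in (45,60):
        for a,wh,p in blobs(c,box,t): print(n,t,a,wh,p.round(1),onplane(c,*p,.092).round(4))
    im=c['color'][150:250,270:450] if n=='top' else c['color'][180:280,260:400]
    cv2.imwrite(f'pics/{n}1.png',cv2.resize(im[:,:,::-1],None,fx=4,fy=4,interpolation=cv2.INTER_CUBIC))
E
```

```text
top 45 96 [11, 12] [357.2 180.6] [ 0.5853 -0.0707  0.092 ]
top 45 104 [12, 12] [384.7 184.7] [ 0.5758 -0.1242  0.092 ]
top 45 94 [17, 8] [367.1 209.9] [ 0.5262 -0.0876  0.092 ]
top 60 108 [12, 12] [357.4 180.6] [ 0.5852 -0.0711  0.092 ]
top 60 109 [12, 12] [384.6 184.5] [ 0.5761 -0.124   0.092 ]
top 60 103 [18, 8] [367.3 209.8] [ 0.5263 -0.088   0.092 ]
side 45 63 [11, 7] [337.  203.1] [ 0.5817 -0.0797  0.092 ]
side 45 52 [9, 9] [313.9 212.4] [ 0.5213 -0.0998  0.092 ]
side 45 71 [11, 8] [344.9 214.6] [ 0.5725 -0.1327  0.092 ]
side 60 66 [11, 7] [337.  203.2] [ 0.5816 -0.0802  0.092 ]
side 60 60 [9, 10] [314.1 212.4] [ 0.5215 -0.1     0.092 ]
side 60 76 [12, 8] [344.8 214.6] [ 0.5722 -0.1326  0.092 ]
```

View pics/top1.png

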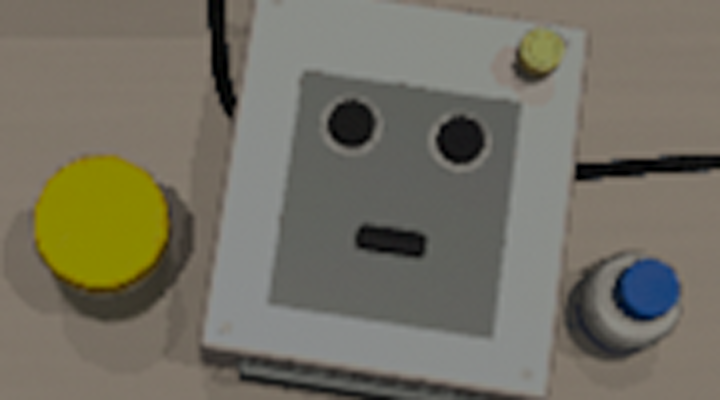

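```bash
python3 - <<'E'
from h import *
s=observe();r0=R.from_rotvec(s['ee_rot']);print(r0.as_matrix().round(3))
L=np.array([.585,-.0707]);Rr=np.array([.576,-.124]);m=(L+Rr)/2
y=(L-Rr)/np.linalg.norm(L-Rr)
for sg in(1,-1):
    Y=np.array([*(sg*y),0]);Z=np.array([0,0,-1.]);X=np.cross(Y,Z)
    rt=R.from_matrix(np.c_[X,Y,Z])
    print(sg,m,'turn',(r0.inv()*rt).as_rotvec().round(4),'delta',r0.inv().apply(np.array([*m,.2])-s['position']).round(4))
E
```

```text
[[-0.954  0.301 -0.001]
 [ 0.301  0.954 -0.001]
 [ 0.    -0.001 -1.   ]]
1 [ 0.5805  -0.09735] turn [-0.0014 -0.0002 -0.1385] delta [-0.5829 -0.5926  0.0387]
-1 [ 0.5805  -0.09735] turn [-3.0000e-04  2.2000e-03  3.0031e+00] delta [-0.5829 -0.5926  0.0387]
```

Emit:
step_arm --fingers '[0.58,0.58,0.58,0.58,0.58,0.58,0.58,0.58,0.58,0.58,0.58,0.58,0.58,0.58,0.58,0.58,0.58,0.58,0.58,0.58]' --delta_pos '[[-0.03,-0.03,0],[-0.06,-0.06,0],[-0.09,-0.09,0],[-0.12,-0.12,0],[-0.15,-0.15,0],[-0.18,-0.18,0],[-0.21,-0.21,0],[-0.24,-0.24,0],[-0.27,-0.27,0],[-0.3,-0.3,0],[-0.33,-0.33,0],[-0.36,-0.36,0],[-0.39,-0.39,0],[-0.42,-0.42,0],[-0.45,-0.45,0],[-0.48,-0.48,0],[-0.51,-0.51,0.01],[-0.54,-0.54,0.02],[-0.565,-0.57,0.03],[-0.583,-0.593,0.039]]' --turn '[[0,0,-0.01],[0,0,-0.02],[0,0,-0.03],[0,0,-0.04],[0,0,-0.05],[0,0,-0.06],[0,0,-0.07],[0,0,-0.08],[0,0,-0.09],[0,0,-0.1],[0,0,-0.11],[0,0,-0.12],[0,0,-0.13],[0,0,-0.135],[0,0,-0.1385],[0,0,-0.1385],[0,0,-0.1385],[0,0,-0.1385],[0,0,-0.1385],[0,0,-0.1385]]'

```text
t: 1.87
position: [0.5805, -0.0966, 0.2006]
ee_rot: [0.263, 3.129, -0.0]
wrist_force: [1.3, 0.2, -0.5]
width: 0.0367
grip_force: 0.0
```

Next I lower the fingers to about 25 mm above the buttons and look again.

Emit:
step_arm --fingers '[0.58,0.58,0.58,0.58,0.58,0.58]' --delta_pos '[[0,0,0.02],[0,0,0.04],[0,0,0.06],[0,0,0.075],[0,0,0.082],[0,0,0.082]]' --turn '[[0,0,0],[0,0,0],[0,0,0],[0,0,0],[0,0,0],[0,0,0]]'

```text
t: 2.37
position: [0.5778, -0.0942, 0.1162]
ee_rot: [-0.262, -3.126, -0.001]
wrist_force: [-0.6, 1.1, 0.4]
width: 0.0372
grip_force: 0.0
```

```bash
python3 - <<'E'
from h import *
ims=[]
for n,(x0,y0,x1,y1) in(('top',(310,120,450,240)),('side',(260,130,400,250))):
    c=read_camera(n); ims.append(cv2.resize(c['color'][y0:y1,x0:x1,::-1],None,fx=4,fy=4,interpolation=cv2.INTER_CUBIC))
    W=np.linalg.inv(c['extrinsics'])
    s=observe();r=R.from_rotvec(s['ee_rot'])
    for yy in(.027,-.027):
        p=s['position']+r.apply([0,yy,0]);q=c['mtx']@(W[:3,:3]@p+W[:3,3]);u=q[:2]/q[2]
        p2=np.r_[p[:2],.093];q=c['mtx']@(W[:3,:3]@p2+W[:3,3]);print(n,p.round(4),'tip px',u.round(1),'below px',(q[:2]/q[2]).round(1), 'crop',((u-[x0,y0])*4).round())
    cv2.imwrite(f'pics/{n}2.png',ims[-1])
E
```

```text
top [ 0.5833 -0.0677  0.1178] tip px [356.7 178. ] below px [355.8 181.4] crop [187. 232.]
top [ 0.5743 -0.1209  0.1178] tip px [384.9 182. ] below px [383.1 185.3] crop [300. 248.]
side [ 0.5843 -0.0678  0.119 ] tip px [335.8 188.6] below px [335.5 200.2] crop [303. 234.]
side [ 0.5753 -0.1211  0.119 ] tip px [343.8 199.4] below px [343.5 211.4] crop [335. 278.]
```

View pics/side2.png

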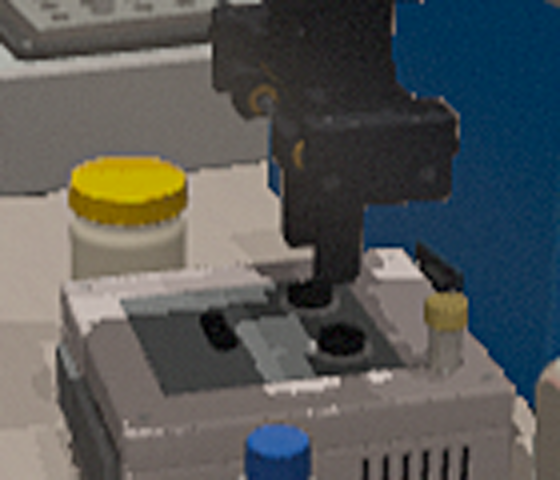

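View pics/top2.png

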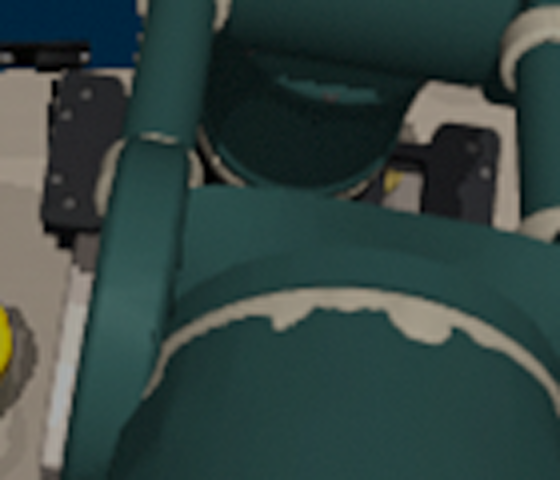

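The side view shows the right fingertip at crop pixel (337,280), directly above the right button at (340,340). That matches the prediction of (335,278). The arm hides the buttons in the top view. I'll trim y by 2 mm and come down close.

Emit:
step_arm --fingers '[0.58,0.58,0.58,0.58,0.58]' --delta_pos '[[-0.001,-0.002,0.008],[-0.001,-0.002,0.015],[-0.001,-0.002,0.02],[-0.001,-0.002,0.02],[-0.001,-0.002,0.02]]' --turn '[[0,0,0],[0,0,0],[0,0,0],[0,0,0],[0,0,0]]'

```text
t: 2.88
position: [0.5798, -0.0965, 0.0981]
ee_rot: [-0.262, -3.13, -0.0]
wrist_force: [0.4, -0.1, 0.0]
width: 0.0372
grip_force: 0.0
```

```bash
python3 - <<'E'
from h import *
P=[];F=[]
for i in range(6):
    c=read_camera('side');s=observe();P.append(s['position']);F.append(s['wrist_force'])
print(np.mean(P,0).round(4),np.std(P,0).round(4),np.mean(F,0).round(2),np.std(F,0).round(2))
cv2.imwrite('pics/side3.png',cv2.resize(c['color'][170:240,290:380,::-1],None,fx=6,fy=6,interpolation=cv2.INTER_CUBIC))
E
```

```text
[ 0.5803 -0.0966  0.0988] [0.0001 0.     0.0002] [0.15 0.12 0.05] [0.37 0.39 0.73]
```

View pics/side3.png

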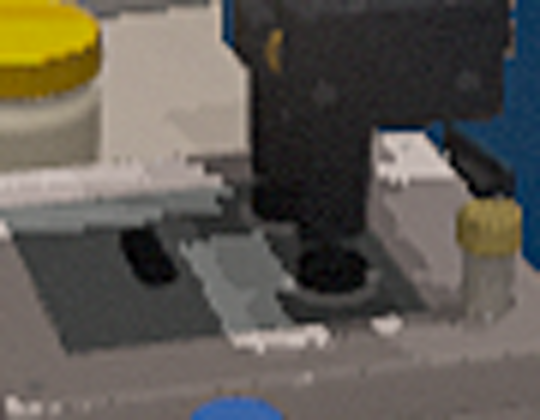

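The picture shows the right fingertip just over the middle of its button (333,265). The bar key (148,258) and the vial (490,260) are both clear. The TCP is at z = 0.0988, so I'll press now.

Emit:
step_arm --fingers '[0.58,0.58,0.58,0.58,0.58,0.58]' --delta_pos '[[0,0,0.004],[0,0,0.007],[0,0,0.01],[0,0,0.0125],[0,0,0.0135],[0,0,0.0135]]' --turn '[[0,0,0],[0,0,0],[0,0,0],[0,0,0],[0,0,0],[0,0,0]]'

```text
t: 3.68
position: [0.5808, -0.0967, 0.0865]
ee_rot: [0.262, 3.13, -0.0]
wrist_force: [-2.4, 0.7, 9.3]
width: 0.0372
grip_force: 4.7
```

Emit:
step_arm --fingers '[0.58,0.58,0.58,0.58,0.58,0.58,0.58,0.58,0.58,0.58,0.58,0.58]' --delta_pos '[[0,0,0.0005],[0,0,0.0005],[0,0,0.0005],[0,0,0.0005],[0,0,0.0005],[0,0,0.0005],[0,0,0.0005],[0,0,0.0005],[0,0,0.0005],[0,0,0.0005],[0,0,0.0005],[0,0,0.0005]]' --turn '[[0,0,0],[0,0,0],[0,0,0],[0,0,0],[0,0,0],[0,0,0],[0,0,0],[0,0,0],[0,0,0],[0,0,0],[0,0,0],[0,0,0]]'

```text
t: 4.68
position: [0.5808, -0.0967, 0.0864]
ee_rot: [0.262, 3.129, -0.0]
wrist_force: [-3.2, 0.1, 10.8]
width: 0.0371
grip_force: 5.4
```

```bash
python3 - <<'E'
from h import *
c=read_camera('side');s=observe();print(s['t'],s['position'].round(4),s['wrist_force'].round(1))
cv2.imwrite('pics/side4.png',cv2.resize(c['color'][150:290,220:400,::-1],None,fx=4,fy=4,interpolation=cv2.INTER_CUBIC))
E
```

```text
4.7333 [ 0.5808 -0.0967  0.0864] [-3.3  0.4 10.8]
```

View pics/side4.png

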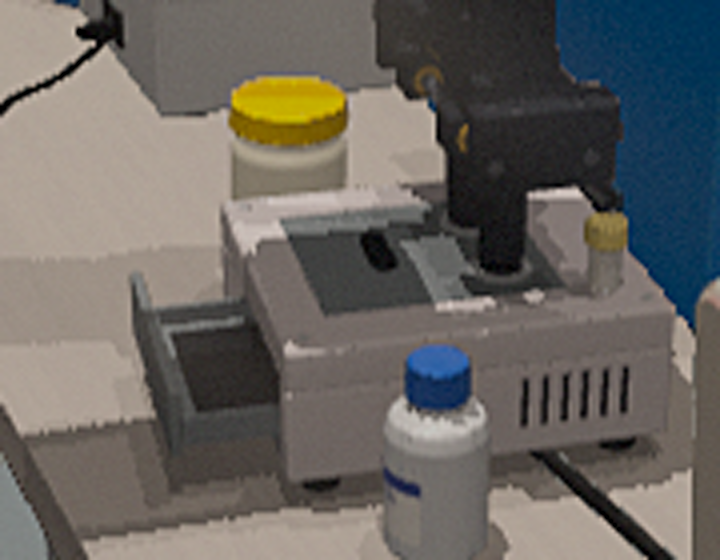

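The tray is coming out: its panel is at crop x of about 135 to 180, and both fingers are on the buttons. I'll keep holding for about 3 s more.

Emit:
step_arm --fingers '[0.58,0.58,0.58,0.58,0.58,0.58,0.58,0.58,0.58,0.58,0.58,0.58,0.58,0.58,0.58,0.58,0.58,0.58,0.58,0.58]' --delta_pos '[[0,0,0],[0,0,0],[0,0,0],[0,0,0],[0,0,0],[0,0,0],[0,0,0],[0,0,0],[0,0,0],[0,0,0],[0,0,0],[0,0,0],[0,0,0],[0,0,0],[0,0,0],[0,0,0],[0,0,0],[0,0,0],[0,0,0],[0,0,0]]' --turn '[[0,0,0],[0,0,0],[0,0,0],[0,0,0],[0,0,0],[0,0,0],[0,0,0],[0,0,0],[0,0,0],[0,0,0],[0,0,0],[0,0,0],[0,0,0],[0,0,0],[0,0,0],[0,0,0],[0,0,0],[0,0,0],[0,0,0],[0,0,0]]'

```text
t: 6.4
position: [0.5808, -0.0967, 0.0864]
ee_rot: [0.262, 3.129, -0.0]
wrist_force: [-2.1, 0.0, 10.3]
width: 0.0374
grip_force: 5.4
```

```bash
cp pics/side4.png /tmp/a.png; python3 - <<'E'
from h import *
c=read_camera('side')['color']
cv2.imwrite('pics/a0.png',c[:,:,::-1])
E
```

Emit:
step_arm --fingers '[0.58,0.58,0.58,0.58,0.58,0.58,0.58,0.58,0.58,0.58,0.58,0.58,0.58,0.58]' --delta_pos '[[0,0,0],[0,0,0],[0,0,0],[0,0,0],[0,0,0],[0,0,0],[0,0,0],[0,0,0],[0,0,0],[0,0,0],[0,0,0],[0,0,0],[0,0,0],[0,0,0]]' --turn '[[0,0,0],[0,0,0],[0,0,0],[0,0,0],[0,0,0],[0,0,0],[0,0,0],[0,0,0],[0,0,0],[0,0,0],[0,0,0],[0,0,0],[0,0,0],[0,0,0]]'

```text
t: 7.62
position: [0.5808, -0.0967, 0.0864]
ee_rot: [0.262, 3.129, -0.0]
wrist_force: [-4.3, 0.5, 10.9]
width: 0.0371
grip_force: 5.4
```

```bash
python3 - <<'E'
from h import *
c=read_camera('side');s=observe();im=c['color'][:,:,::-1]
a=cv2.imread('pics/a0.png');d=cv2.absdiff(a,im)[200:300,220:320].max(2)
print(s['t'],s['position'].round(4),s['wrist_force'].round(1),'changed px',(d>25).sum())
W=np.linalg.inv(c['extrinsics']);x=np.array([.985,-.17]);m=np.array([.5805,-.0973])
# expected panel centre/ends fully out: front at reader -95-80 (button mid at +25)
Rx=np.array([.986,.168]);Ry=np.array([-.168,.986]) if False else np.array([.166,.986]); Rx=np.array([.986,-.166])
for out in(0,.07,.08):
  for yy in(-.064,.064):
    p=np.r_[m+Rx*(-.025-.095-out)+Ry*yy,.059];q=c['mtx']@(W[:3,:3]@p+W[:3,3]);print(out,yy,((q[:2]/q[2]-[220,150])*4).round())
cv2.imwrite('pics/side5.png',cv2.resize(im[150:290,220:400],None,fx=4,fy=4,interpolation=cv2.INTER_CUBIC))
E
```

```text
7.6667 [ 0.5808 -0.0967  0.0864] [-4.1  1.  10.8] changed px 0
0 -0.064 [275. 375.]
0 0.064 [223. 257.]
0.07 -0.064 [125. 394.]
0.07 0.064 [ 88. 272.]
0.08 -0.064 [103. 397.]
0.08 0.064 [ 69. 274.]
```

View pics/side5.png

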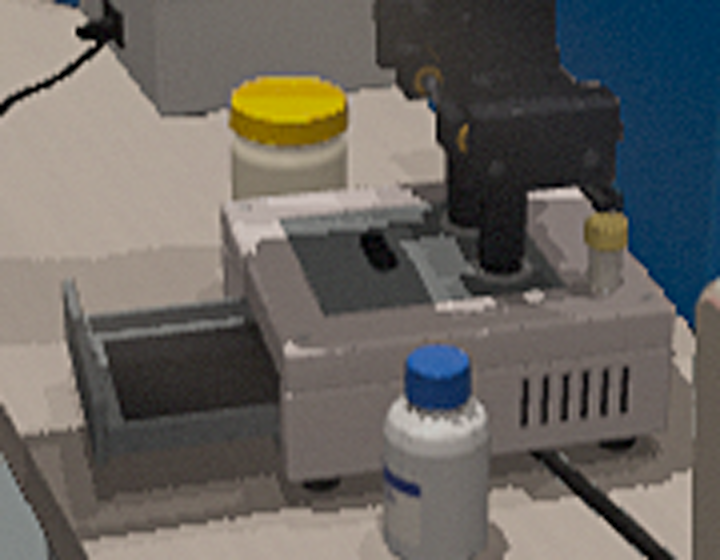

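The tray is fully out. The panel edge is at crop (68,280), against a predicted (69,274) for 80 mm, and nothing has changed over the last 1.2 s. I'll lift straight up and release.

Emit:
step_arm --fingers '[0.58,0.58,0.58,0.58,0.58,0.58,0.58,0.58,0.58,0.58]' --delta_pos '[[0,0,-0.005],[0,0,-0.012],[0,0,-0.025],[0,0,-0.045],[0,0,-0.07],[0,0,-0.09],[0,0,-0.1],[0,0,-0.1],[0,0,-0.1],[0,0,-0.1]]' --turn '[[0,0,0],[0,0,0],[0,0,0],[0,0,0],[0,0,0],[0,0,0],[0,0,0],[0,0,0],[0,0,0],[0,0,0]]'

```text
t: 8.5
position: [0.5791, -0.0964, 0.1831]
ee_rot: [-0.262, -3.128, -0.0]
wrist_force: [-0.1, 0.2, -0.4]
width: 0.0369
grip_force: 0.0
```

```bash
python3 - <<'E'
from h import *
c=read_camera('side');s=observe();print(s['t'],s['position'].round(4),s['wrist_force'].round(1))
cv2.imwrite('pics/side6.png',cv2.resize(c['color'][150:290,220:400,::-1],None,fx=4,fy=4,interpolation=cv2.INTER_CUBIC))
E
```

```text
8.55 [ 0.5789 -0.0964  0.1827] [-0.   0.5 -1.1]
```

View pics/side6.png

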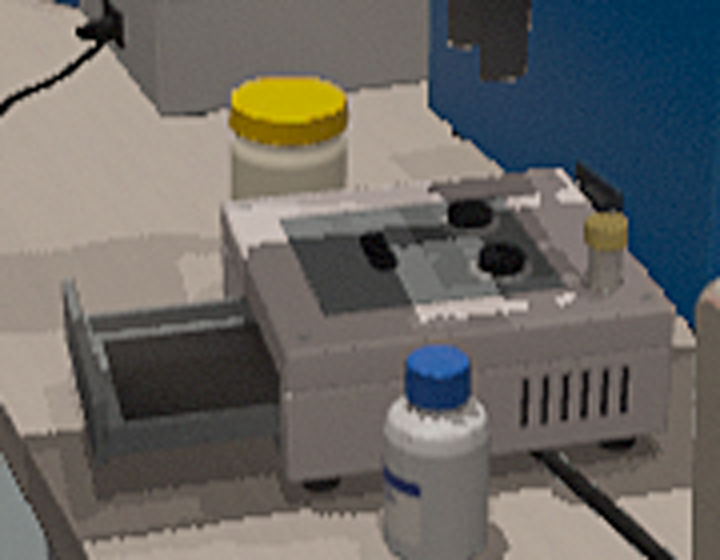

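Both buttons are up at (470,213) and (500,260), the tray is still out, and the jar, bottle and vial are standing. The fingers are clear, so I'll hand the job in.

```bash
python3 -c "
from plant import *
print(job_done())"
```

```text
the job is handed in; nothing more can be done
None
```

I pressed both release buttons together and held them until the tray was fully out, then released them; the bar key and tray were not touched, the jar, bottle and vial still stand in place, and the job was handed in at about 8.6 s.

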